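Hang up the polished frame and stir the polishing beads

TASK

Lift the olive spectacle frame off the rim of the green polishing bowl and hang it by its nose bridge over a free part of the steel drying rail, leaving the grey one hanging there. Then take the stirring stick from its holder, put its foot down among the beads close to the bottom of the bowl and stir a few wide full turns right round, so that the beads are shifted and all stay in the bowl, and stand the stick back in its holder, foot down. Leave everything else as it is.

Things in the scene. Friction and masses are not known exactly. Their poses are not given: they have to be found in the camera images.
- bowl: round lime-green plastic bowl fixed on a black rubber mat (it cannot move): outer diameter 172, upright wall 5 thick, rim 90 above the table, inner floor 8 above the table, inner radius 81 (75 at the floor). Origin: centre of its underside at table height; z up.
- frame: olive-green spectacle front, no temples: 146 wide (x), 9 thick (y), 52 tall (z up). Bridge block 26 wide, 20 tall; nose gap below it 22 wide between the lens rims. Origin: centre of the bridge's underside (top of the nose gap); bridge top 20 above it, lens rims from 12 above to 32 below. At the start it straddles the bowl's rim by the nose gap, one lens rim inside.
- rail: drying rail: round horizontal steel bar 12 diameter, 340 long along its y, on two end posts; bar axis 150 above the table. Origin: on the table below the middle of the bar.
- greyframe: light grey spectacle front of the same shape and origin as the olive one, already hanging on the rail by its nose gap; leave it there.
- stick: stirring stick, 175 long, standing upright in its holder: round pale wood foot 25 diameter, waist 20, red square handle 24 x 24 filling the top 55 (120 to 175 above the foot; faces along its x and y). Origin: centre of the flat foot; z along the stick to the handle.
- holder: black square stick holder fixed to the table on a 90 x 90 foot plate: 60 x 60 outside, 75 tall, open well 44 x 44 inside, well floor 8 above the table. Origin: centre of its underside; z up.
- glue: white glue bottle, 38 diameter, 110 tall, standing; leave alone. Origin: centre of its underside.
- hammer: hammer 200 long, lying; leave alone. Origin: under its middle.
- spare: dark green spectacle front lying flat on the table; leave alone. Origin: under its bridge.
- bead0_center (a point): centre of blue wooden polishing bead 0, a smooth ball 32 in diameter in the bowl (bead tops 40 above the table).
- bead1_center (a point): centre of pale wooden polishing bead 1, a smooth ball 32 in diameter in the bowl (bead tops 40 above the table).
- bead2_center (a point): centre of blue wooden polishing bead 2, a smooth ball 32 in diameter in the bowl (bead tops 40 above the table).
- bead3_center (a point): centre of pale wooden polishing bead 3, a smooth ball 32 in diameter in the bowl (bead tops 40 above the table).
- bead4_center (a point): centre of blue wooden polishing bead 4, a smooth ball 32 in diameter in the bowl (bead tops 40 above the table).
- bead5_center (a point): centre of pale wooden polishing bead 5, a smooth ball 32 in diameter in the bowl (bead tops 40 above the table).
- bead6_center (a point): centre of blue wooden polishing bead 6, a smooth ball 32 in diameter in the bowl (bead tops 40 above the table).
Not all that is in view belongs to the job. What is shaped like the stick but turquoise is not meant.

How it is judged:
On the way, in this order (a step that is already met when the one before it is completed fails the run):
1. the olive frame hangs over the rail by its nose bridge, released (x of frame in the frame of rail between -0.012 and 0.012 m and y of frame in the frame of rail between -0.16 and 0.16 m and z of frame in the frame of rail between 0.15 and 0.163 m and angle between frame's own z axis and vertical below 0.3 rad and contact force between the fingers and frame below 0.1 N and linear speed of frame below 0.05 m/s), for 0.3 s.
2. the stick's foot is low among the beads, on one side of the bowl's middle (its +x side) (x of stick in the frame of bowl above 0.02 m and y of stick in the frame of bowl between -0.02 and 0.02 m and horizontal distance between stick and bowl below 0.081 m and z of stick in the frame of bowl below 0.028 m), for 0.04 s.
3. it has swept to the opposite side (-x), still low (x of stick in the frame of bowl below -0.02 m and y of stick in the frame of bowl between -0.02 and 0.02 m and horizontal distance between stick and bowl below 0.081 m and z of stick in the frame of bowl below 0.028 m), for 0.04 s.
4. it has swept on to a flank (+y or -y), still low (((y of stick in the frame of bowl above 0.02 m and x of stick in the frame of bowl between -0.02 and 0.02 m and horizontal distance between stick and bowl below 0.081 m and z of stick in the frame of bowl below 0.028 m) or (y of stick in the frame of bowl below -0.02 m and x of stick in the frame of bowl between -0.02 and 0.02 m and horizontal distance between stick and bowl below 0.081 m and z of stick in the frame of bowl below 0.028 m))), for 0.04 s.
5. it has swept on to the first side (+x), still low (all of step 2), for 0.04 s.
At the end, for the whole second after the job is handed in: Olive frame at rest on the rail, bar in its nose gap (bridge underside 150-163 mm up, tilt < 0.3 rad); at least two blue beads and one pale bead over 15 mm from their starts, all beads in the bowl; stick at rest foot down on its holder's floor, within 18 mm of its axis, tilt < 0.3 rad (all of step 1 and distance of any of bead1_center, bead3_center, bead5_center from where it was at the start of the episode above 0.015 m and distance of any of bead0_center, bead2_center, bead4_center from where it was at the start of the episode above 0.015 m and distance of any of bead0_center, bead2_center, bead6_center from where it was at the start of the episode above 0.015 m and distance of any of bead0_center, bead4_center, bead6_center from where it was at the start of the episode above 0.015 m and distance of any of bead2_center, bead4_center, bead6_center from where it was at the start of the episode above 0.015 m and horizontal distance between stick and holder below 0.018 m and z of stick in the frame of holder below 0.016 m and angle between stick's own z axis and vertical below 0.3 rad and linear speed of stick below 0.05 m/s and horizontal distance between each of bead0_center, bead1_center, bead2_center, bead3_center, bead4_center, bead5_center, bead6_center and bowl below 0.08 m and height (world z) of each of bead0_center, bead1_center, bead2_center, bead3_center, bead4_center, bead5_center, bead6_center below 0.08 m); the robot touches nothing.
It fails at once if the olive frame is dropped on the table (height (world z) of frame below 0.05 m).
It fails at once if the grey frame is shifted more than 40 mm or knocked off the rail (distance of greyframe from where it was at the start of the episode above 0.04 m).
It fails at once if a bead leaves the bowl (horizontal distance between any of bead0_center, bead1_center, bead2_center, bead3_center, bead4_center, bead5_center, bead6_center and bowl above 0.1 m).
It fails at once if glue bottle, hammer or spare frame is shifted more than 30 mm (distance of any of glue, hammer, spare from where it was at the start of the episode above 0.03 m).
It also fails if it takes over 72 s, if anything falls off the work surface, if the arm or the gripper's body presses on something with over 40 N, if the wrist force passes 120 N, or if a joint passes its speed limit or range.

ROBOT

A 6-joint arm with a two-finger parallel gripper is mounted at the origin on the work surface. World frame = base frame: x ahead of the robot, y to its left, z up, the work surface at z = 0. Lengths are in m, angles in rad, forces in N, time in s.
With the tool pointing down it reaches from about 0.375 to 0.9 m from the base axis. Payload 3.1 kg.
Tool frame: the origin (TCP) lies on the centre line of the jaws, within the pads' length; the fingertips stand 8 mm ahead of it and the grasp point (between the pads) lies 11 mm behind it; z points along the fingers, y is the line along which they close (so a half turn about z gives the same grasp; the last joint's range is limited). The gripper opens to 87 mm and grips with 3 to 60 N. Pads are 19 mm wide; open, the fingers measure 117 mm over their backs; the gripper's body (75 mm by 190 mm) begins 51 mm behind the grasp point.
Start: joints at [-1.407, 0.527, 1.433, -0, 1.181, -0.178], TCP at [0.21, -0.589, 0.231] pointing down, gripper open.
Joint ranges: [-3.08, 3.08], [-0.75, 2.2], [0.22, 2.44], [-1.43, 4.57], [0, 2.65], [-2.85, 2.85]. Speed limits (rad/s): [2.79, 2.79, 3.14, 3.14, 3.14, 3.14].

INTERFACE

Orientations are given as a unit quaternion [x, y, z, w].
In Python, from rig import robot gives the robot as it stands. The module is installed in compiled form; this text tells all that it offers.
- The arm moves only by the tool send_rows, never from a script. Its argument "increments" is one flat list of numbers, 7 for each row, row after row: the turn, a rotation vector about the world's x, y, z in rad, then the shift along the world's x, y, z in cm, then the opening, from 0 (shut) to 1 (fully open). A call has 1 to 20 rows; each row shifts and turns the commanded pose from where the row before left it; what a row does not reach is not made up. A row lasts 1/12 s, in which the tool goes at most 41.7 mm and 7.16 degrees, less where a joint would pass 70% of its speed; a pose out of reach is approached as far as the arm can. A call is refused whole if a number of a shift passes 4.17 or a number of a turn 0.125, either way. A call with a gripper value outside its range is refused whole. The fingers move at their own pace and stop on an object; "newtons" is the grip in N (left out, the last holds). Time passes only in rows, so rows that do not move let the fingers close. It gives the time, the measured TCP pose, the force, the opening and the grip force at its end, in the units of the state.
- robot.get_obs(): the state, without advancing time (a new reading comes with each control period).
- robot.camera(name): name is "scene" or "top"; returns a dict with "image" (400x640x3 uint8, red, green, blue), "range_z" (400x640 float32, m along the optical axis (not along the pixel's ray), 0 where there is no reading), "fx", "fy", "cx", "cy" (pixels), "R" (3x3) and "t" (3): a world point X has camera coordinates R X + t. Camera axes: x right, y down, z forward; pixel columns grow to the right and rows downward; lengths in m; the calibration is good to about 2 mm. A picture is of the moment at which its call begins.
- robot.hand_in(): hands the job in; it is judged then, once.
The state is a dict: "time": time; "q": joint angles; "joint_velocities": joint speeds; "joint_torque": joint torques, N m; "position": TCP position; "tool_rot": TCP orientation; "ft_force": force on the tool from outside, world axes, zero at the start; "moment": the same for the moment, N m; "grip_width": finger opening in m; "grip_force": force on a finger pad.
Only numpy, scipy, OpenCV 4.12 (cv2) and the standard library are available. Lean on these libraries where they do the work, as an engineer would, in place of code of your own. Each camera call takes 0.05 s, during which the arm holds its last target. There are 200 camera calls.

## Working session

There is one attempt and no reset: what is moved stays moved. The work goes in short steps, Python scripts to look and compute and a tool call to move; the robot and the scene stay as the last step left them, time stands still between calls to the robot, and variables do not carry over. Pictures are saved under pics/ and viewed, at most 10 in all, crops included, and the job is handed in when it is done.

Besides the shell and the picture viewer there is one more tool, called after "Call:" as name(argument=value, ...) on one line, values as JSON. send_rows: Moves the arm, as the interface text tells. Its arguments: {"type":"object","properties":{"increments":{"type":"array"},"newtons":{"type":"number"}},"required":["increments"]}

```bash
mkdir -p pics; cat > h.py <<'E'
import numpy as np, cv2
from rig import robot
def cam(n):
    c=robot.camera(n); return c
def save(c,name,crop=None,scale=1):
    im=cv2.cvtColor(c["image"],cv2.COLOR_RGB2BGR)
    if crop: x0,y0,x1,y1=crop; im=im[y0:y1,x0:x1]
    cv2.imwrite("pics/"+name,cv2.resize(im,None,fx=scale,fy=scale,interpolation=cv2.INTER_NEAREST))
def cloud(c):
    z=c["range_z"]; v,u=np.mgrid[:z.shape[0],:z.shape[1]]
    P=np.stack([(u-c["cx"])/c["fx"]*z,(v-c["cy"])/c["fy"]*z,z],-1)
    X=(P-c["t"])@c["R"]; X[z<=0]=np.nan
    return X
def plane(c,u,v,h):
    d=np.array([(u-c["cx"])/c["fx"],(v-c["cy"])/c["fy"],1])@c["R"]; o=-c["R"].T@c["t"]
    return o+d*(h-o[2])/d[2]
E
python3 - <<'E'
from h import *
o=robot.get_obs(); print({k:np.round(v,3) for k,v in o.items()})
for n in("scene","top"):
    c=cam(n); save(c,n+"0.png",None,1.25); np.savez("pics/"+n+"0.npz",**c); print(n,c["fx"],(-c["R"].T@c["t"]).round(3),c["R"].round(2).tolist())
E
```

```text
{'time': np.float64(0.0), 'q': array([-1.407,  0.528,  1.434, -0.   ,  1.181, -0.179]), 'joint_velocities': array([ 0.002, -0.   ,  0.   , -0.001,  0.001,  0.001]), 'joint_torque': array([  0.   , -44.004, -17.659,   0.063,   0.058,  -0.   ]), 'position': array([ 0.21 , -0.588,  0.23 ]), 'tool_rot': array([ 0.985,  0.171,  0.   , -0.001]), 'ft_force': array([ 0.188, -0.395, -0.216]), 'moment': array([0.083, 0.013, 0.013]), 'grip_force': np.float64(0.0), 'grip_width': np.float64(0.087)}
scene 409.8873297979282 [ 1.081 -0.448  0.872] [[0.71, 0.7, 0.0], [0.51, -0.51, -0.7], [-0.49, 0.5, -0.72]]
top 365.748872375374 [0.433 0.05  0.934] [[-0.0, -1.0, 0.0], [-0.99, 0.0, -0.16], [0.16, -0.0, -0.99]]
```

```bash
ls pics
```

```text
scene0.npz
scene0.png
top0.npz
top0.png
```

View pics/scene0.png

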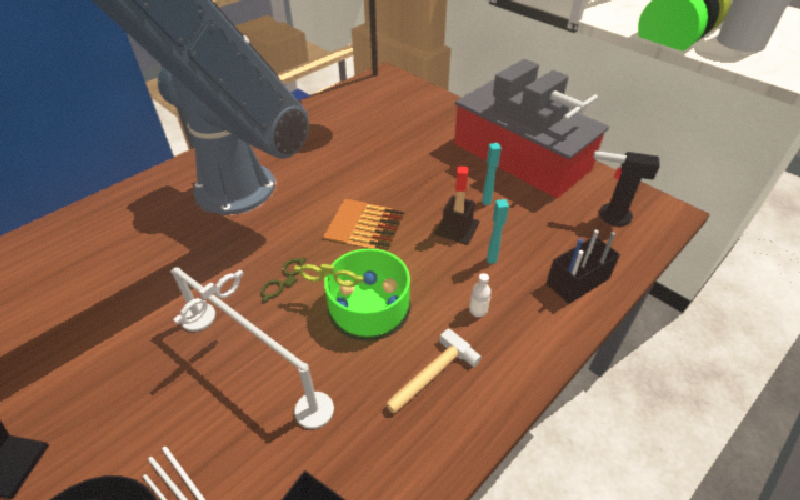

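View pics/top0.png

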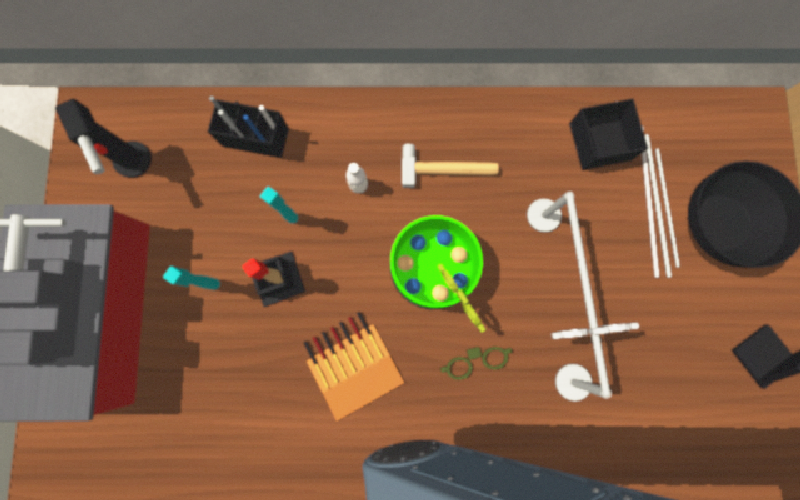

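The pictures show the following (1.25x pixels):
- **Bowl:** top (436,261).
- **Olive frame:** straddling the near rim at top (460,297), yellow-olive. The other candidates are the dark-green flat one at (478,360), which is the spare, and the grey one on the rail at (597,330).
- **Rail bar:** (570,195) to (606,393).
- **Stick:** red handle in the black holder at top (257,268) and scene (461,190). The turquoise sticks at top (195,275) and (280,205) are decoys.

Next I measure these.

```bash
python3 - <<'E'
from h import *
T=dict(np.load("pics/top0.npz")); S=dict(np.load("pics/scene0.npz"))
def line(P,n):
    m=np.median(P,0); _,_,V=np.linalg.svd(P-P.mean(0),full_matrices=False)
    print(n,len(P),"med",m.round(4),"mean",P.mean(0).round(4),"dir",V[0].round(3),"min",P.min(0).round(3),"max",P.max(0).round(3))
for nm,c in(("top",T),("scene",S)):
    X=cloud(c); H=cv2.cvtColor(c["image"],cv2.COLOR_RGB2HSV).astype(int); h,s,v=H[...,0],H[...,1],H[...,2]
    x,y,z=X[...,0],X[...,1],X[...,2]
    print(nm)
    g=(h>50)&(h<70)&(s>180)&(v>80)
    rim=g&(np.abs(z-.09)<.004); P=X[rim]; 
    A=np.c_[2*P[:,:2],np.ones(len(P))]; k=np.linalg.lstsq(A,(P[:,:2]**2).sum(1),rcond=None)[0]
    print("bowl",k[:2].round(4),np.sqrt(k[2]+k[0]**2+k[1]**2).round(4))
    line(X[(h>22)&(h<42)&(s>120)&(z>.05)&(z<.16)],"olive")
    red=((h<6)|(h>174))&(s>150)&(v>100)&(z>.1)&(z<.25)&(y>.1)&(y<.5)
    line(X[red&(x>.2)&(x<.75)],"red"); line(X[red&(z>.165)&(z<.19)&(y<.45)],"redtop")
    bar=(s<60)&(v>120)&(np.abs(z-.153)<.008)&(y<-.05)
    line(X[bar],"bar")
    line(X[(s<60)&(v>120)&(z>.163)&(z<.19)&(y<0)],"grey top")
    line(X[(s<60)&(v>120)&(z>.105)&(z<.14)&(y<0)],"grey low")
    dk=(v<60)&(np.abs(z-.075)<.006)&(y>.1)&(y<.4)&(x<.65)
    if dk.sum()>5: line(X[dk],"holder rim")
    bl=(h>100)&(h<130)&(s>120)&(z>.0)&(z<.05)&(np.hypot(x-k[0],y-k[1])<.08)
    n,L,st,ce=cv2.connectedComponentsWithStats(bl.astype(np.uint8))
    print("blue",[(X[L==i].mean(0).round(3).tolist(),int(st[i,4])) for i in range(1,n) if st[i,4]>8])
E
```

```text
top
bowl [ 0.549  -0.0186] 0.0822
olive 320 med [ 0.4774 -0.0659  0.0962] mean [ 0.4798 -0.064   0.0923] dir [-0.869 -0.494 -0.001] min [ 0.419 -0.104  0.061] max [ 0.634 -0.021  0.112]
red 218 med [0.5238 0.2911 0.1806] mean [0.5243 0.2916 0.1723] dir [-0.171 -0.24  -0.956] min [0.511 0.28  0.13 ] max [0.541 0.31  0.185]
redtop 159 med [0.5258 0.2932 0.1819] mean [0.5254 0.2934 0.1804] dir [-0.482 -0.806 -0.345] min [0.511 0.28  0.165] max [0.541 0.31  0.185]
bar 1024 med [ 0.464  -0.27    0.1548] mean [ 0.4757 -0.2704  0.1545] dir [-0.993 -0.116  0.002] min [ 0.312 -0.351  0.146] max [ 0.663 -0.207  0.161]
grey top 203 med [ 0.4221 -0.2745  0.1675] mean [ 0.4212 -0.2766  0.1691] dir [-0.122  0.992 -0.017] min [ 0.412 -0.332  0.163] max [ 0.43  -0.225  0.178]
grey low 115 med [ 0.4218 -0.2832  0.1277] mean [ 0.4697 -0.2684  0.1247] dir [-0.993 -0.12   0.003] min [ 0.312 -0.325  0.105] max [ 0.66  -0.231  0.14 ]
holder rim 158 med [0.511  0.2826 0.0739] mean [0.5189 0.287  0.0738] dir [-0.846  0.533  0.008] min [0.488 0.261 0.069] max [0.559 0.322 0.078]
blue [([0.602, -0.038, 0.037]
[... 550 characters left out ...]
185]
bar 873 med [ 0.4849 -0.2686  0.1546] mean [ 0.4963 -0.2728  0.1543] dir [ 0.991  0.132 -0.002] min [ 0.314 -0.351  0.145] max [ 0.665 -0.208  0.161]
grey top 185 med [ 0.4249 -0.2807  0.167 ] mean [ 0.4243 -0.2806  0.1685] dir [ 0.12  -0.993 -0.008] min [ 0.413 -0.331  0.163] max [ 0.434 -0.228  0.179]
grey low 283 med [ 0.4246 -0.2883  0.1308] mean [ 0.457  -0.2777  0.1278] dir [ 0.993  0.119 -0.011] min [ 0.319 -0.336  0.106] max [ 0.666 -0.221  0.14 ]
holder rim 47 med [0.5307 0.2734 0.0714] mean [0.5345 0.2814 0.072 ] dir [ 0.74   0.672 -0.003] min [0.501 0.262 0.069] max [0.563 0.327 0.076]
blue [([0.513, 0.02, 0.036], 35), ([0.594, 0.009, 0.038], 15), ([0.529, -0.068, 0.036], 9)]
```

```bash
python3 - <<'E'
from h import *
T=dict(np.load("pics/top0.npz")); S=dict(np.load("pics/scene0.npz"))
a=T["image"][195:285,325:415]; b=S["image"][195:285,230:340]
a=cv2.resize(a,(400,400),interpolation=cv2.INTER_CUBIC); b=cv2.resize(b,(400,400),interpolation=cv2.INTER_CUBIC)
cc=cv2.resize(S["image"][120:200,340:420],(400,400))[:200]; d=cv2.resize(T["image"][190:250,180:260],(400,200))
im=np.vstack([np.hstack([a,b]),np.hstack([cc[:200],d])])
cv2.imwrite("pics/crop.png",im[...,::-1])
E
```

```text
(no output)
```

View pics/crop.png

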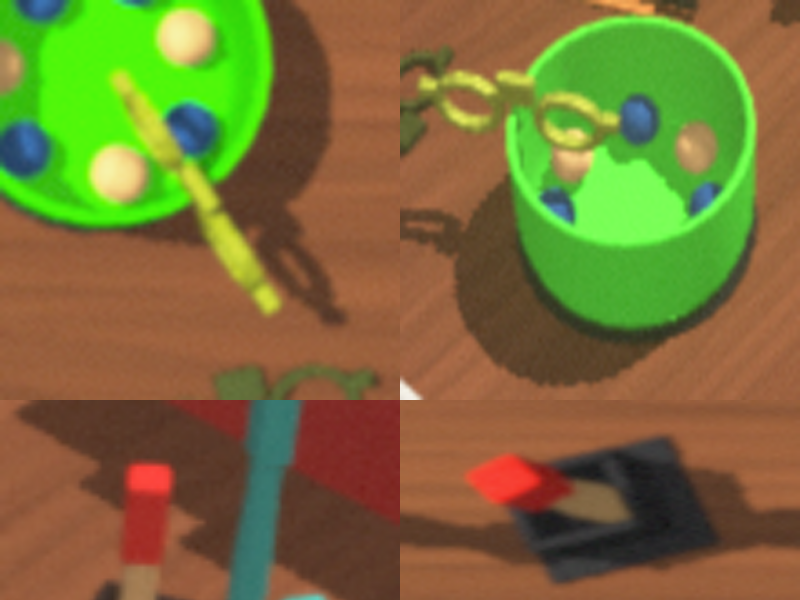

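The crop shows the yellow-olive frame straddling the bowl rim, with its bridge on the wall at about crop (190,185). The red square-handled stick leans slightly in the black holder, and the turquoise one is separate. I'll move above the olive bridge at about (0.481, -0.064) and turn +12°.

Call:
send_rows(increments=[0,0,0.014,1.8,3.5,0,0.5,0,0,0.014,1.8,3.5,0,0.5,0,0,0.014,1.8,3.5,0,0.5,0,0,0.014,1.8,3.5,0,0.5,0,0,0.014,1.8,3.5,0,0.5,0,0,0.014,1.8,3.5,0,0.5,0,0,0.014,1.8,3.5,0,0.5,0,0,0.014,1.8,3.5,0,0.5,0,0,0.014,1.8,3.5,0,0.5,0,0,0.014,1.8,3.5,0,0.5,0,0,0.014,1.8,3.5,0,0.5,0,0,0.014,1.8,3.5,0,0.5,0,0,0.014,1.8,3.5,0,0.5,0,0,0.014,1.8,3.5,0,0.5,0,0,0.014,1.8,3.5,0,0.5,0,0,0,0,0,0,0.5,0,0,0,0,0,0,0.5])

```text
time: 1.52
position: [0.4803, -0.0615, 0.2302]
tool_rot: [0.961, 0.275, -0.0, -0.0]
ft_force: [-1.1, -1.5, -0.3]
grip_width: 0.0435
grip_force: 0.0
```

```bash
python3 - <<'E'
from h import *
print(robot.get_obs()["q"].round(3))
for n in("top","scene"):
    c=cam(n); X=cloud(c); H=cv2.cvtColor(c["image"],cv2.COLOR_RGB2HSV).astype(int); h,s,v=H[...,0],H[...,1],H[...,2]
    x,y,z=X[...,0],X[...,1],X[...,2]
    for lo,hi in((.47,.53),(.53,.6)):
        m=(s<70)&(v>100)&(z>.147)&(z<.162)&(y<-.2)&(y>-.33)&(x>lo)&(x<hi)
        P=X[m]; print(n,m.sum(),P.mean(0).round(4),np.percentile(P[:,2],95).round(4), np.polyfit(P[:,0],P[:,1],1).round(3))
    m=(h>22)&(h<42)&(s>120)&(z>.05)&(z<.16)&(np.hypot(x-.481,y+.064)<.09); P=X[m]; 
    print("olive",m.sum(),np.polyfit(P[:,0],P[:,1],1).round(3)); 
    b=P[(P[:,2]>.1035)]; print("bridge tops",b.mean(0).round(4),b.min(0).round(3),b.max(0).round(3))
E
```

```text
[-0.359  0.34   1.777 -0.     1.026  0.655]<stdin>:8: RuntimeWarning: Mean of empty slice.
  ret = um.true_divide(
Traceback (most recent call last):
IndexError: index -1 is out of bounds for axis 0 with size 0
```

```bash
python3 - <<'E'
from h import *
for n in("top","scene"):
    c=dict(np.load(f"pics/{n}0.npz")); X=cloud(c); H=cv2.cvtColor(c["image"],cv2.COLOR_RGB2HSV).astype(int); h,s,v=H[...,0],H[...,1],H[...,2]
    x,y,z=X[...,0],X[...,1],X[...,2]
    m=(s<70)&(v>100)&(z>.147)&(z<.162)&(y<-.2)&(y>-.33)&(x>.46)&(x<.63)
    P=X[m]; p=np.polyfit(P[:,0],P[:,1],1);print(n,m.sum(),p.round(3),np.polyval(p,.545).round(4),np.percentile(P[:,2],95).round(4))
    m=(h>22)&(h<42)&(s>120)&(z>.05)&(z<.16)&(np.hypot(x-.481,y+.064)<.09); P=X[m]; 
    p=np.polyfit(P[:,0],P[:,1],1);print("olive",m.sum(),np.degrees(np.arctan(p[0])),np.polyval(p,.481).round(4))
    b=P[(P[:,2]>.1045)]; print("bridge tops",len(b),b.mean(0).round(4),b.min(0).round(3),b.max(0).round(3))
E
```

```text
top 450 [ 0.12  -0.328] -0.2629 0.1578
olive 316 33.03061558300056 -0.062
bridge tops 46 [ 0.4805 -0.063   0.1096] [ 0.469 -0.073  0.106] [ 0.491 -0.053  0.112]
scene 391 [ 0.12  -0.331] -0.2653 0.1571
olive 401 32.76447985470684 -0.0654
bridge tops 38 [ 0.4839 -0.0629  0.1087] [ 0.472 -0.071  0.105] [ 0.496 -0.054  0.112]
```

Call:
send_rows(increments=[0,0,0.015,0.2,-0.15,-3,0.5,0,0,0,0,0,-3,0.5,0,0,0,0,0,-2.5,0.5,0,0,0,0,0,-2,0.5,0,0,0,0,0,-1.3,0.5,0,0,0,0,0,-1,0.5,0,0,0,0,0,0,0.5,0,0,0,0,0,0,0,0,0,0,0,0,0,0,0,0,0,0,0,0,0,0,0,0,0,0,0,0,0,0,0,0,0,0,0,0,0,0,0,0,0,0], newtons=15)

```text
time: 2.65
position: [0.4823, -0.0651, 0.1031]
tool_rot: [0.96, 0.28, 0.0, 0.0]
ft_force: [-0.2, 0.3, -0.1]
grip_width: 0.0114
grip_force: 0.1
```

Call:
send_rows(increments=[0,0,0,0,0,0,0,0,0,0,0,0,0,0,0,0,0,0,0,0,0])

```text
time: 2.9
position: [0.4823, -0.0651, 0.1029]
tool_rot: [0.96, 0.28, 0.0, 0.0]
ft_force: [-1.0, -0.1, 4.4]
grip_width: 0.0087
grip_force: 15.0
```

Call:
send_rows(increments=[0,0,0,0,0,1,0,0,0,0,0,0,2,0,0,0,0,0,0,2.5,0,0,0,0,0,0,2.5,0,0,0,0,0,0,2.5,0,0,0,0,0,0,2.5,0,0,0,0.1123,0.63,-1.99,0,0,0,0,0.1123,0.63,-1.99,0,0,0,0,0.1123,0.63,-1.99,0,0,0,0,0.1123,0.63,-1.99,0,0,0,0,0.1123,0.63,-1.99,0,0,0,0,0.1123,0.63,-1.99,0,0,0,0,0.1123,0.63,-1.99,0,0,0,0,0.1123,0.63,-1.99,0,0,0,0,0.1123,0.63,-1.99,0,0,0,0,0.1123,0.63,-1.99,0,0,0,0,0,0,0,0,0,0,0,0,0,0,0,0,0])

```text
validation failed for argument at $.in...
```

```bash
python3 - <<'E'
from h import *
print(robot.get_obs()["q"].round(3))
ims=[]
for n in("top","scene"):
    c=cam(n); X=cloud(c); H=cv2.cvtColor(c["image"],cv2.COLOR_RGB2HSV).astype(int); h,s,v=H[...,0],H[...,1],H[...,2]
    x,y,z=X[...,0],X[...,1],X[...,2]
    m=(h>22)&(h<42)&(s>110)&(z>.17)&(z<.26)&(np.hypot(x-.545,y+.264)<.1); P=X[m]
    if len(P)>5: p=np.polyfit(P[:,1],P[:,0],1);print(n,len(P),"deg",np.degrees(np.arctan(p[0])),P.min(0).round(3),P.max(0).round(3),P.mean(0).round(3))
    ims.append(cv2.resize(c["image"],(480,300)) if n=="top" else cv2.resize(c["image"][180:360,90:330],(400,300)))
cv2.imwrite("pics/rail.png",np.hstack([ims[0][:,80:],ims[1]])[...,::-1])
E
```

```text
[-0.364  0.555  1.89  -0.     0.696  0.639]
```

View pics/rail.png

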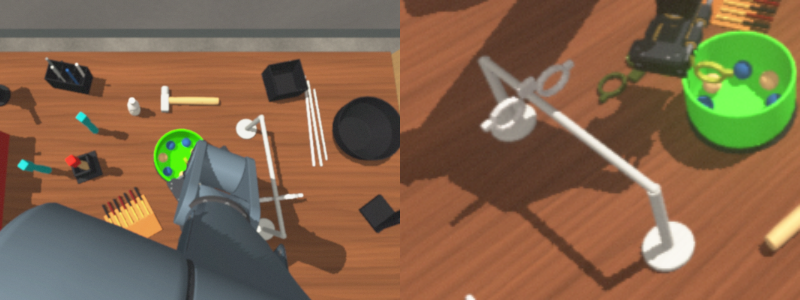

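The rows were refused, so nothing moved: the picture still shows the arm at the bowl with the frame gripped. I'll resend in smaller calls.

Call:
send_rows(increments=[0,0,0,0,0,1,0,0,0,0,0,0,2,0,0,0,0,0,0,2.5,0,0,0,0,0,0,2.5,0,0,0,0,0,0,2.5,0,0,0,0,0,0,2.5,0,0,0,0.1123,0.63,-1.99,0,0,0,0,0.1123,0.63,-1.99,0,0,0,0,0.1123,0.63,-1.99,0,0,0,0,0.1123,0.63,-1.99,0,0,0,0,0.1123,0.63,-1.99,0,0,0,0,0.1123,0.63,-1.99,0,0,0,0,0.1123,0.63,-1.99,0,0,0,0,0.1123,0.63,-1.99,0,0,0,0,0.1123,0.63,-1.99,0,0,0,0,0.1123,0.63,-1.99,0,0,0,0,0,0,0,0,0,0,0,0,0,0,0,0])

```text
time: 4.5
position: [0.5448, -0.2647, 0.2316]
tool_rot: [0.665, 0.747, 0.0, -0.001]
ft_force: [0.1, 0.7, 0.4]
grip_width: 0.0087
grip_force: 15.0
```

```bash
python3 - <<'E'
from h import *
print(robot.get_obs()["q"].round(3))
ims=[]
for n in("top","scene"):
    c=cam(n); X=cloud(c); H=cv2.cvtColor(c["image"],cv2.COLOR_RGB2HSV).astype(int); h,s,v=H[...,0],H[...,1],H[...,2]
    x,y,z=X[...,0],X[...,1],X[...,2]
    m=(h>22)&(h<42)&(s>110)&(z>.17)&(z<.26)&(np.hypot(x-.545,y+.264)<.1); P=X[m]
    if len(P)>5: p=np.polyfit(P[:,1],P[:,0],1);print(n,len(P),"deg",np.degrees(np.arctan(p[0])),P.min(0).round(3),P.max(0).round(3),P.mean(0).round(3))
    ims.append(cv2.resize(c["image"],(480,300)) if n=="top" else cv2.resize(c["image"][160:340,90:330],(400,300)))
cv2.imwrite("pics/rail2.png",np.hstack([ims[0][:,80:],ims[1]])[...,::-1])
E
```

```text
[-0.637  0.501  1.481  0.     1.162 -0.754]
top 226 deg -7.39291044856522 [ 0.532 -0.286  0.19 ] [ 0.551 -0.193  0.242] [ 0.54  -0.229  0.223]
scene 287 deg -7.251742473638976 [ 0.536 -0.335  0.187] [ 0.559 -0.273  0.24 ] [ 0.552 -0.303  0.213]
```

View pics/rail2.png

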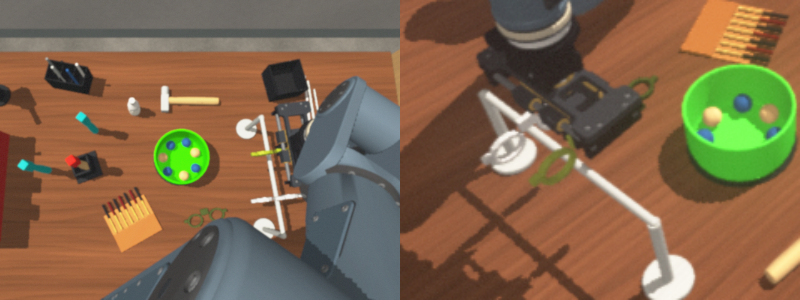

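The frame hangs level, crosswise over the free part of the bar, with the grey one well to the side. Its ends are at y -0.335 and -0.193, centred on the bar. Lowering it now.

Call:
send_rows(increments=[0,0,0,0,0,-1.5,0,0,0,0,0,0,-1.5,0,0,0,0,0,0,-1,0,0,0,0,0,0,-1,0,0,0,0,0,0,-0.5,0,0,0,0,0,0,-0.4,0,0,0,0,0,0,-0.3,0,0,0,0,0,0,0,0])

```text
time: 5.27
position: [0.545, -0.264, 0.1702]
tool_rot: [0.663, 0.748, -0.0, -0.0]
ft_force: [0.3, -0.4, -0.2]
grip_width: 0.009
grip_force: 15.0
```

Call:
send_rows(increments=[0,0,0,0,0,-0.05,0,0,0,0,0,0,0,0.35,0,0,0,0,0,0,0.35,0,0,0,0,0,0,0.35,0,0,0,0,0,0,0.35,0,0,0,0,0,1,0.35,0,0,0,0,0,2,0.35,0,0,0,0,0,3,0.35,0,0,0,0,0,3,0.35,0,0,0,0,0,3,0.35])

```text
time: 6.1
position: [0.5449, -0.264, 0.292]
tool_rot: [0.663, 0.748, 0.0, 0.0]
ft_force: [0.5, 0.0, -0.4]
grip_width: 0.0307
grip_force: 0.0
```

```bash
python3 - <<'E'
from h import *
c=cam("scene"); X=cloud(c); H=cv2.cvtColor(c["image"],cv2.COLOR_RGB2HSV).astype(int); h,s,v=H[...,0],H[...,1],H[...,2]
x,y,z=X[...,0],X[...,1],X[...,2]
m=(h>22)&(h<42)&(s>110)&(z>.09)&(z<.26)&(np.hypot(x-.545,y+.264)<.1); P=X[m]; print(P.min(0).round(3),P.max(0).round(3))
save(c,"hang.png",(90,160,330,340),2.5)
# stick from initial images: level fits
for n in("top","scene"):
    c=dict(np.load(f"pics/{n}0.npz")); X=cloud(c); H=cv2.cvtColor(c["image"],cv2.COLOR_RGB2HSV).astype(int); h,s,v=H[...,0],H[...,1],H[...,2]
    x,y,z=X[...,0],X[...,1],X[...,2]
    near=(y>.2)&(y<.4)&(x>.45)&(x<.6)
    red=((h<6)|(h>174))&(s>150)&(v>60)&near&(z>.1)
    for lo,hi in((.12,.15),(.15,.176),(.179,.19)):
        P=X[red&(z>lo)&(z<hi)]; 
        if len(P)>5: print(n,lo,len(P),P.mean(0).round(4),np.percentile(P,3,axis=0).round(4),np.percentile(P,97,axis=0).round(4))
    P=X[red&(z>.178)]
    if len(P)>10: r=cv2.minAreaRect((P[:,:2]*1000).astype(np.float32)); print("top face",r)
    P=X[(v<70)&near&(abs(z-.075)<.005)]
    r=cv2.minAreaRect((P[:,:2]*1000).astype(np.float32)); print("holder",r)
    P=X[(v<70)&near&(abs(z-.005)<.006)]
    print("plate",len(P), cv2.minAreaRect((P[:,:2]*1000).astype(np.float32)))
E
```

```text
[ 0.534 -0.336  0.125] [ 0.56  -0.192  0.179]
top 0.12 27 [0.5216 0.2873 0.1409] [0.5114 0.2806 0.133 ] [0.5362 0.2954 0.1474]
top 0.15 54 [0.5219 0.2866 0.162 ] [0.5115 0.2799 0.1504] [0.5366 0.2953 0.1748]
top 0.179 129 [0.5264 0.2948 0.1822] [0.5154 0.2824 0.1793] [0.5382 0.3066 0.1849]
top face ((526.5217895507812, 295.61236572265625), (23.847415924072266, 23.78026008605957), 35.441341400146484)
holder ((523.1875610351562, 296.93096923828125), (56.41829299926758, 59.12974166870117), 20.173925399780273)
plate 415 ((521.230224609375, 300.33477783203125), (85.47307586669922, 94.00396728515625), 21.673110961914062)
scene 0.12 49 [0.534  0.2874 0.1396] [0.5233 0.2817 0.1291] [0.5427 0.2938 0.1494]
scene 0.15 65 [0.5331 0.2875 0.1635] [0.5242 0.2809 0.1515] [0.5418 0.2955 0.1755]
scene 0.179 46 [0.5289 0.2952 0.1822] [0.5169 0.2838 0.1793] [0.5413 0.3092 0.1848]
top face ((529.5000610351562, 295.8553466796875), (22.51398277282715, 25.444984436035156), 40.55862045288086)
holder ((528.3372802734375, 297.03619384765625), (58.12981033325195, 56.4927864074707), 21.43119239807129)
plate 240 ((525.883056640625, 296.44354248046875), (86.45913696289062, 88.42823791503906), 20.94561195373535)
```

View pics/hang.png

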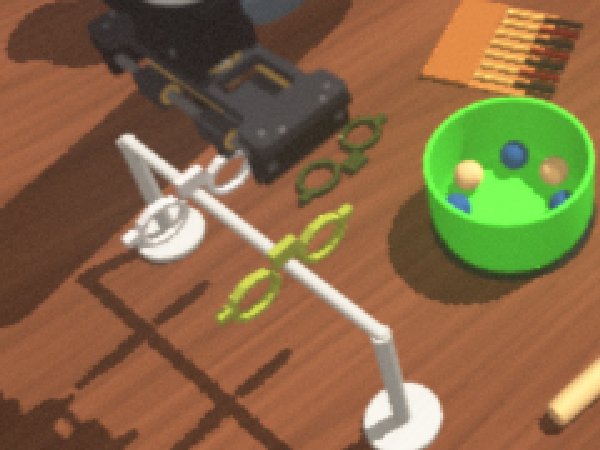

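The olive frame hangs on the bar by its bridge (underside about 0.157) next to the untouched grey one. The red stick stands at about (0.528, 0.296), with its top at 0.183 and its handle yaw near 38°. Moving above it.

Call:
send_rows(increments=[0,0,0.0386,-0.12,4,0,0.7,0,0,0.0386,-0.12,4,0,0.7,0,0,0.0386,-0.12,4,0,0.7,0,0,0.0386,-0.12,4,0,0.7,0,0,0.0386,-0.12,4,0,0.7,0,0,0.0386,-0.12,4,0,0.7,0,0,0.0386,-0.12,4,0,0.7,0,0,0.0386,-0.12,4,0,0.7,0,0,0.0386,-0.12,4,0,0.7,0,0,0.0386,-0.12,4,0,0.7,0,0,0.0386,-0.12,4,0,0.7,0,0,0.0386,-0.12,4,0,0.7,0,0,0.0386,-0.12,4,0,0.7,0,0,0.0386,-0.12,4,0,0.7,0,0,0,0,0,0,0.7,0,0,0,0,0,0,0.7])

```text
time: 7.48
position: [0.5277, 0.298, 0.2904]
tool_rot: [0.438, 0.899, 0.0, 0.0]
ft_force: [0.2, -0.5, -0.3]
grip_width: 0.0608
grip_force: 0.0
```

```bash
python3 - <<'E'
from h import *
print(robot.get_obs()["q"].round(3))
for n in("top","scene"):
    c=dict(np.load(f"pics/{n}0.npz")); X=cloud(c); H=cv2.cvtColor(c["image"],cv2.COLOR_RGB2HSV).astype(int); h,s,v=H[...,0],H[...,1],H[...,2]
    m=(h>80)&(h<98)&(s>100)&(X[...,2]>.02); k,L,st,ce=cv2.connectedComponentsWithStats(m.astype(np.uint8))
    for i in range(1,k):
        if st[i,4]>40: P=X[L==i]; print(n,P.mean(0).round(3),P.max(0).round(3))
c=cam("scene"); X=cloud(c); h,s,v=np.moveaxis(cv2.cvtColor(c["image"],cv2.COLOR_RGB2HSV).astype(int),-1,0)
m=(h>22)&(h<42)&(s>110)&(X[...,2]>.09)&(np.hypot(X[...,0]-.545,X[...,1]+.264)<.1); print(X[m].min(0).round(3),X[m].max(0).round(3))
save(c,"above.png",(300,90,500,240),3)
E
```

```text
[ 0.33   0.441  1.411 -0.     1.289 -0.334]
top [0.647 0.27  0.129] [0.665 0.289 0.178]
top [0.512 0.422 0.128] [0.527 0.442 0.178]
scene [0.52  0.423 0.111] [0.53  0.443 0.178]
scene [0.658 0.268 0.114] [0.668 0.286 0.178]
[ 0.534 -0.336  0.125] [ 0.56  -0.191  0.178]
```

View pics/above.png

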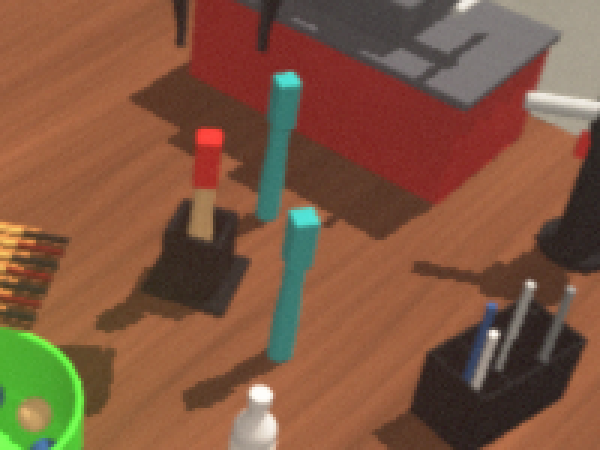

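The red stick stands in its holder and the open fingers are above it. The turquoise decoys (tops at 0.178) are 12 cm away and clear of the fingers. Descending to grasp.

Call:
send_rows(increments=[0,0,0,0,-0.2,-3,0.7,0,0,0,0,0,-3,0.7,0,0,0,0,0,-3,0.7,0,0,0,0,0,-2.5,0.7,0,0,0,0,0,-2,0.7,0,0,0,0,0,-1,0.7,0,0,0,0,0,0,0.7,0,0,0,0,0,0,0,0,0,0,0,0,0,0,0,0,0,0,0,0,0,0,0,0,0,0,0,0,0,0,0,0,0,0,0,0,0,0,0,0,0,0,0,0,0,0,0,0,0], newtons=40)

```text
time: 8.7
position: [0.5285, 0.2941, 0.1455]
tool_rot: [0.44, 0.898, 0.0, 0.0]
ft_force: [0.3, -0.7, 0.7]
grip_width: 0.0236
grip_force: 40.0
```

Call:
send_rows(increments=[0,0,0,0,0,1.5,0,0,0,0,0,0,3,0,0,0,0,0,0,3,0,0,0,0,0,0,3,0,0,0,0,0,0,3,0,0,0,0,0,0,1.5,0,0,0,0,0.28,-3.91,0,0,0,0,0,0.28,-3.91,0,0,0,0,0,0.28,-3.91,0,0,0,0,0,0.28,-3.91,0,0,0,0,0,0.28,-3.91,0,0,0,0,0,0.28,-3.91,0,0,0,0,0,0.28,-3.91,0,0,0,0,0,0.28,-3.91,0,0,0,0,0,0,0,0,0,0,0,0,0,0,0,0])

```text
time: 10.03
position: [0.5506, -0.021, 0.2948]
tool_rot: [0.442, 0.897, 0.0, -0.0]
ft_force: [-0.8, 0.5, -1.2]
grip_width: 0.0238
grip_force: 40.0
```

```bash
python3 - <<'E'
from h import *
c=cam("scene"); X=cloud(c); x,y,z=np.moveaxis(X,-1,0); h,s,v=np.moveaxis(cv2.cvtColor(c["image"],cv2.COLOR_RGB2HSV).astype(int),-1,0)
near=(np.hypot(x-.551,y+.019)<.06)
for lo,hi in((.1,.17),(.17,.2),(.2,.23),(.23,.27),(.27,.3)):
    P=X[near&(z>lo)&(z<hi)]; print(lo,len(P),P.min(0).round(3) if len(P) else 0,P.max(0).round(3) if len(P) else 0,np.median(P,0).round(4))
save(c,"bowl.png",(220,100,400,290),3)
E
```

```text
0.1 36 [ 0.542 -0.031  0.157] [ 0.562 -0.011  0.17 ] [ 0.5583 -0.0251  0.1625]
0.17 93 [ 0.543 -0.032  0.17 ] [ 0.563 -0.01   0.2  ] [ 0.558  -0.0259  0.1849]
0.2 107 [ 0.543 -0.032  0.2  ] [ 0.563 -0.011  0.23 ] [ 0.5574 -0.025   0.2147]
0.23 119 [ 0.543 -0.03   0.23 ] [ 0.561 -0.012  0.27 ] [ 0.5565 -0.0248  0.2497]
0.27 145 [ 0.542 -0.043  0.27 ] [ 0.575 -0.006  0.3  ] [ 0.5568 -0.0263  0.2898]
```

View pics/bowl.png

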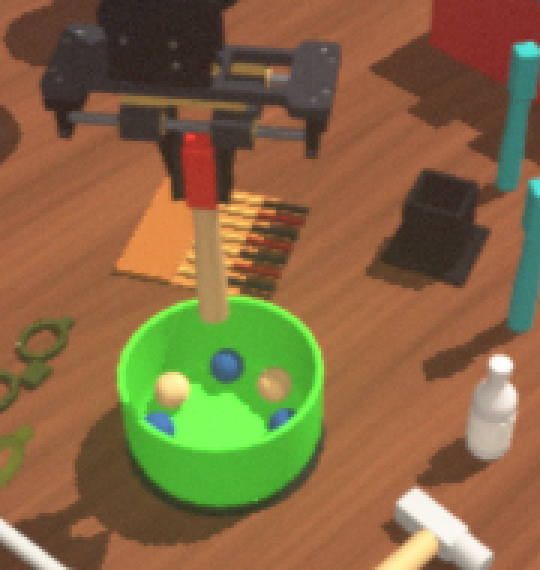

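The stick hangs vertical over the clear middle of the bowl, with the beads around it. Lowering.

Call:
send_rows(increments=[0,0,0,0,0.1,-3,0,0,0,0,0,0,-3,0,0,0,0,0,0,-3,0,0,0,0,0,0,-2,0,0,0,0,0,0,-2,0,0,0,0,0,0,-1,0,0,0,0,0,0,0,0,0,0,0,0,0,0,0])

```text
time: 10.75
position: [0.5507, -0.0168, 0.1551]
tool_rot: [0.439, 0.899, 0.0, -0.0]
ft_force: [0.1, -0.3, -1.3]
grip_width: 0.0238
grip_force: 40.0
```

```bash
python3 - <<'E'
import numpy as np
r=3.6; N=20
a=np.arange(N+1)*2*np.pi/N; p=r*np.c_[np.cos(a),np.sin(a)]
print(np.diff(p,axis=0).round(2).tolist())
E
```

```text
[[-0.18, 1.11], [-0.51, 1.0], [-0.8, 0.8], [-1.0, 0.51], [-1.11, 0.18], [-1.11, -0.18], [-1.0, -0.51], [-0.8, -0.8], [-0.51, -1.0], [-0.18, -1.11], [0.18, -1.11], [0.51, -1.0], [0.8, -0.8], [1.0, -0.51], [1.11, -0.18], [1.11, 0.18], [1.0, 0.51], [0.8, 0.8], [0.51, 1.0], [0.18, 1.11]]
```

Call:
send_rows(increments=[0,0,0,0.6,-0.1,-0.1,0,0,0,0,0.6,-0.1,0,0,0,0,0,0.6,0,0,0,0,0,0,0.6,0,0,0,0,0,0,0.6,0,0,0,0,0,0,0.6,0,0,0,0,0,0,0,0,0,0])

```text
time: 11.33
position: [0.5886, -0.0202, 0.1543]
tool_rot: [0.44, 0.898, 0.0, 0.001]
ft_force: [0.2, 0.4, -0.4]
grip_width: 0.0237
grip_force: 40.0
```

Call:
send_rows(increments=[0,0,0,-0.18,1.11,0,0,0,0,0,-0.51,1,0,0,0,0,0,-0.8,0.8,0,0,0,0,0,-1,0.51,0,0,0,0,0,-1.11,0.18,0,0,0,0,0,-1.11,-0.18,0,0,0,0,0,-1,-0.51,0,0,0,0,0,-0.8,-0.8,0,0,0,0,0,-0.51,-1,0,0,0,0,0,-0.18,-1.11,0,0])

```text
time: 12.17
position: [0.5125, -0.02, 0.154]
tool_rot: [0.44, 0.898, -0.0, -0.002]
ft_force: [-0.3, -0.6, -0.9]
grip_width: 0.0235
grip_force: 40.0
```

Forces are low and tracking is good, so I continue.

Call:
send_rows(increments=[0,0,0,0.18,-1.11,0,0,0,0,0,0.51,-1,0,0,0,0,0,0.8,-0.8,0,0,0,0,0,1,-0.51,0,0,0,0,0,1.11,-0.18,0,0,0,0,0,1.11,0.18,0,0,0,0,0,1,0.51,0,0,0,0,0,0.8,0.8,0,0,0,0,0,0.51,1,0,0,0,0,0,0.18,1.11,0,0])

```text
time: 13.0
position: [0.5877, -0.0193, 0.1538]
tool_rot: [0.44, 0.898, -0.0, 0.0]
ft_force: [0.2, 0.5, -1.1]
grip_width: 0.0239
grip_force: 40.0
```

Call:
send_rows(increments=[0,0,0,-0.18,1.11,0,0,0,0,0,-0.51,1,0,0,0,0,0,-0.8,0.8,0,0,0,0,0,-1,0.51,0,0,0,0,0,-1.11,0.18,0,0,0,0,0,-1.11,-0.18,0,0,0,0,0,-1,-0.51,0,0,0,0,0,-0.8,-0.8,0,0,0,0,0,-0.51,-1,0,0,0,0,0,-0.18,-1.11,0,0,0,0,0,0.18,-1.11,0,0,0,0,0,0.51,-1,0,0,0,0,0,0.8,-0.8,0,0,0,0,0,1,-0.51,0,0,0,0,0,1.11,-0.18,0,0,0,0,0,1.11,0.18,0,0,0,0,0,1,0.51,0,0,0,0,0,0.8,0.8,0,0,0,0,0,0.51,1,0,0,0,0,0,0.18,1.11,0,0])

```text
time: 14.67
position: [0.5877, -0.0191, 0.1538]
tool_rot: [0.44, 0.898, 0.0, 0.0]
ft_force: [0.1, 0.6, -0.3]
grip_width: 0.024
grip_force: 40.0
```

Call:
send_rows(increments=[0,0,0,-0.18,1.11,0,0,0,0,0,-0.51,1,0,0,0,0,0,-0.8,0.8,0,0,0,0,0,-1,0.51,0,0,0,0,0,-1.11,0.18,0,0,0,0,0,-1.11,-0.18,0,0,0,0,0,-1,-0.51,0,0,0,0,0,-0.8,-0.8,0,0,0,0,0,-0.51,-1,0,0,0,0,0,-0.18,-1.11,0,0,0,0,0,0.18,-1.11,0,0,0,0,0,0.51,-1,0,0,0,0,0,0.8,-0.8,0,0,0,0,0,1,-0.51,0,0,0,0,0,1.11,-0.18,0,0,0,0,0,1.11,0.18,0,0,0,0,0,1,0.51,0,0,0,0,0,0.8,0.8,0,0,0,0,0,0.51,1,0,0,0,0,0,0.18,1.11,0,0])

```text
time: 16.33
position: [0.5875, -0.0191, 0.1537]
tool_rot: [0.44, 0.898, -0.0, -0.0]
ft_force: [0.6, 0.3, -1.2]
grip_width: 0.0238
grip_force: 40.0
```

Call:
send_rows(increments=[0,0,0,-0.18,1.11,0,0,0,0,0,-0.51,1,0,0,0,0,0,-0.8,0.8,0,0,0,0,0,-1,0.51,0,0,0,0,0,-1.11,0.18,0,0,0,0,0,-1.11,-0.18,0,0,0,0,0,-1,-0.51,0,0,0,0,0,-0.8,-0.8,0,0,0,0,0,-0.51,-1,0,0,0,0,0,-0.18,-1.11,0,0])

```text
time: 17.17
position: [0.5157, -0.0211, 0.1548]
tool_rot: [0.44, 0.898, 0.001, 0.002]
ft_force: [1.9, -0.2, -0.7]
grip_width: 0.0236
grip_force: 40.0
```

Next: back to the centre, lift out, travel to above the holder, then look.

Call:
send_rows(increments=[0,0,0,0.8,0,0,0,0,0,0,0.9,0,0,0,0,0,0,0.9,0,0,0,0,0,0,0.9,0,0,0,0,0,0,0,0,0,0,0,0,0,0,0,1.5,0,0,0,0,0,0,2.5,0,0,0,0,0,0,3,0,0,0,0,0,0,3,0,0,0,0,0,0,3,0,0,0,0,0,0,1.2,0])

```text
time: 18.08
position: [0.5515, -0.0197, 0.3002]
tool_rot: [0.439, 0.898, 0.001, 0.003]
ft_force: [0.1, -0.5, -0.0]
grip_width: 0.0241
grip_force: 40.0
```

Call:
send_rows(increments=[0,0,0,-0.28,3.92,0,0,0,0,0,-0.28,3.92,0,0,0,0,0,-0.28,3.92,0,0,0,0,0,-0.28,3.92,0,0,0,0,0,-0.28,3.92,0,0,0,0,0,-0.28,3.92,0,0,0,0,0,-0.28,3.92,0,0,0,0,0,-0.28,3.92,0,0,0,0,0,0,0,0,0,0,0,0,0,0,0,0])

```text
time: 18.92
position: [0.5261, 0.2961, 0.2953]
tool_rot: [0.437, 0.899, -0.001, -0.0]
ft_force: [0.3, -0.9, -1.5]
grip_width: 0.0238
grip_force: 40.0
```

```bash
python3 - <<'E'
from h import *
im=[]
for n in("scene","top"):
    c=cam(n); X=cloud(c); x,y,z=np.moveaxis(X,-1,0); h,s,v=np.moveaxis(cv2.cvtColor(c["image"],cv2.COLOR_RGB2HSV).astype(int),-1,0)
    near=(np.hypot(x-.528,y-.295)<.06)&(h>7)&(h<30)
    for lo,hi in((.13,.17),(.17,.2),(.2,.23),(.23,.27)):
        P=X[near&(z>lo)&(z<hi)]
        if len(P)>5: print(n,lo,len(P),P.min(0).round(3),P.max(0).round(3),((P.min(0)+P.max(0))/2).round(4))
    im.append(cv2.resize(c["image"][90:290,200:440] if n=="scene" else c["image"][100:300,150:390],(400,333)))
cv2.imwrite("pics/ret.png",np.hstack(im)[...,::-1])
E
```

```text
scene 0.13 32 [0.519 0.285 0.157] [0.537 0.307 0.17 ] [0.5284 0.2961 0.1635]
scene 0.17 76 [0.517 0.284 0.17 ] [0.537 0.306 0.199] [0.5272 0.2951 0.1848]
scene 0.2 84 [0.516 0.284 0.2  ] [0.537 0.303 0.23 ] [0.5267 0.2932 0.215 ]
scene 0.23 98 [0.516 0.286 0.23 ] [0.537 0.306 0.269] [0.5267 0.2963 0.2497]
top 0.13 13 [0.515 0.283 0.158] [0.533 0.287 0.17 ] [0.5239 0.2848 0.1638]
top 0.17 37 [0.516 0.283 0.171] [0.535 0.29  0.199] [0.5257 0.2865 0.1846]
top 0.2 27 [0.513 0.283 0.201] [0.533 0.291 0.227] [0.5231 0.2873 0.2141]
top 0.23 7 [0.515 0.288 0.234] [0.518 0.291 0.248] [0.5169 0.2892 0.2412]
```

View pics/ret.png

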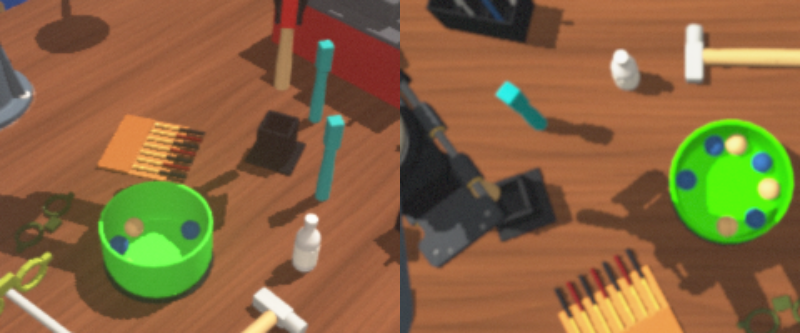

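The stick is held vertical over the holder at about (0.527, 0.296). All seven beads are in the bowl and have been carried around it: matching the ring's colour order gives a shift of about 40 mm or more each. Lowering the stick into the holder.

Call:
send_rows(increments=[0,0,0,0,0,-3,0,0,0,0,0,0,-3,0,0,0,0,0,0,-3,0,0,0,0,0,0,-2.5,0,0,0,0,0,0,-2,0,0,0,0,0,0,-1,0,0,0,0,0,0,-0.3,0,0,0,0,0,0,0,0,0,0,0,0,0,0,0])

```text
time: 19.77
position: [0.5285, 0.2934, 0.1492]
tool_rot: [0.44, 0.898, 0.001, 0.001]
ft_force: [0.2, 0.6, -0.2]
grip_width: 0.0235
grip_force: 40.0
```

Call:
send_rows(increments=[0,0,0,0,0,-0.2,0,0,0,0,0,0,-0.1,0,0,0,0,0,0,0,0])

```text
time: 20.02
position: [0.5276, 0.2938, 0.1458]
tool_rot: [0.44, 0.898, 0.0, 0.001]
ft_force: [-0.2, 0.4, -0.4]
grip_width: 0.024
grip_force: 40.0
```

Call:
send_rows(increments=[0,0,0,0,0,0,0.4,0,0,0,0,0,0,0.6,0,0,0,0,0,0,0.7,0,0,0,0,0,0,0.7,0,0,0,0,0,0,0.7,0,0,0,0,0,0,0.7,0,0,0,0,0,1.5,0.7,0,0,0,0,0,3,0.7,0,0,0,0,0,3,0.7,0,0,0,0,0,3,0.7,0,0,0,0,0,3,0.7,0,0,0,0,0,1,0.7,0,0,0,0,0,0,0.7,0,0,0,0,0,0,0.7])

```text
time: 21.18
position: [0.5269, 0.2935, 0.2896]
tool_rot: [0.44, 0.898, -0.0, -0.0]
ft_force: [-0.2, 0.3, -0.2]
grip_width: 0.061
grip_force: 0.0
```

```bash
python3 - <<'E'
from h import *
c=cam("scene"); X=cloud(c); x,y,z=np.moveaxis(X,-1,0); h,s,v=np.moveaxis(cv2.cvtColor(c["image"],cv2.COLOR_RGB2HSV).astype(int),-1,0)
P=X[((h<6)|(h>174))&(s>150)&(np.hypot(x-.53,y-.296)<.05)&(z>.1)]; print("red",P.min(0).round(3),P.max(0).round(3))
m=(h>22)&(h<42)&(s>110)&(z>.09)&(np.hypot(x-.545,y+.264)<.1); print("olive",X[m].min(0).round(3),X[m].max(0).round(3))
save(c,"end.png",(60,80,440,330),2)
E
```

```text
red [0.516 0.278 0.129] [0.566 0.311 0.306]
olive [ 0.534 -0.336  0.126] [ 0.56  -0.192  0.178]
```

View pics/end.png

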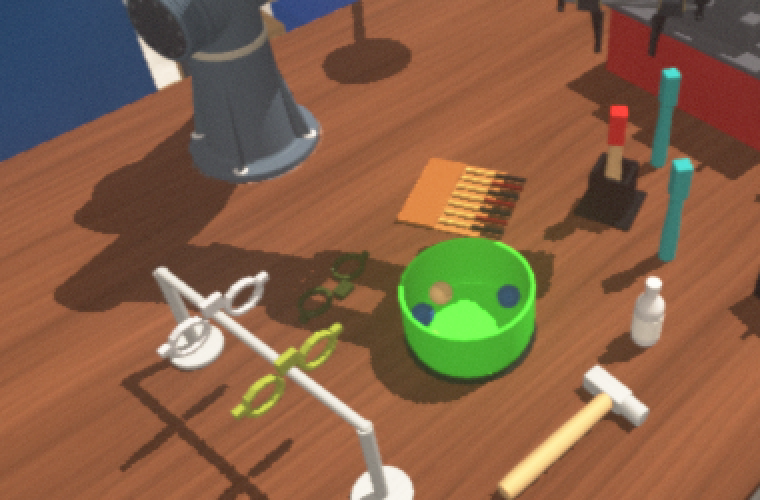

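The stick stands upright in its holder, the olive frame hangs on the rail, the beads are in the bowl, and the gripper is clear. Handing in.

```bash
python3 -c "
from rig import robot
print(robot.hand_in())"
```

```text
the job is handed in; nothing more can be done
None
```

The job is handed in (no verdict came back): the olive frame hangs on the rail beside the grey one, I stirred 3½ turns with all seven beads still in the bowl, and the stick stands back in its holder.

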